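# Right the slip-ring core and hold it level over its housing

## Task

The slip-ring core has toppled over on the bench. First stand it upright on its square foot on the bench and let go of it, then take hold of it again, lift it and hold it still and level, centred over the mouth of the round black housing, the underside of its foot about 5 cm above the rim; finish while holding it there (do not put it down). Never drop it, and leave the red bottle, the brass ring and the screwdriver where they are.

Things in the scene. Friction and masses are not known exactly. Their poses are not given: they have to be found in the camera images.
- core: slip-ring core, a rigid column 140 mm long, 0.44 to 0.72 kg. From its underside up: square steel foot 70 x 70 x 10 mm (sides along its x and y axes), black column 26 mm diameter with three brass rings 33 mm diameter, 8 mm high, from 24, 42 and 60 mm up, then an aluminium cap 38 mm diameter from 106 to 140 mm. Origin mid-axis, 70 mm above its underside; z points from foot to cap
- core_foot (a point): centre of the underside of the core's foot. At the start the core lies on one edge of its foot and on its cap, at any yaw, cap end 7 degrees lower. It is bottom-heavy (centre of mass about 26 mm above this point): let go with the foot on the bench and leaning less than about 40 degrees, it settles upright by itself
- core_top (a point): centre of the flat top of the core's cap, 140 mm from core_foot; on its axis
- housing: round open black plastic housing, 130 mm outer and 120 mm inner diameter, wall 5 mm, rim 65 mm above the bench, bolted on a bright aluminium round plate 174 mm diameter, 8 mm thick, fixed to the bench. Origin at the centre of the underside; z up. Bolts round the plate reach 20 mm above the bench
- housing_rim (a point): centre of the housing's mouth, at rim height, 65 mm above the bench; z up
- bottle: bystander: standing red bottle, 34 mm diameter, 85 mm tall, white cap; origin at the centre of its underside
- spare_ring: bystander: loose brass ring lying flat, 44 mm outer diameter, 8 mm high; origin at the centre of its underside
- driver: bystander: screwdriver with a red handle, 170 mm long, lying on the bench between core and housing; its x axis points to the blade tip; origin under its middle

How it is judged (in metres and radians):
On the way:
1. the core stands upright on its foot on the bench, let go and at rest (angle between core's own z axis and vertical below 0.08 rad and height (world z) of core_foot between -0.006 and 0.006 m and contact force between core and the fingers below 0.2 N and contact force between core and the arm below 0.2 N and linear speed of core below 0.03 m/s), for 0.3 s.
At the end, for the whole second after the job is handed in: The gripper holds the core in the air, upright within 0.12 rad, its foot's centre within 20 mm of the housing's axis and its underside 20 to 100 mm above the rim, still (under 0.03 m/s and 0.25 rad/s), with nothing but the fingers carrying it (angle between core's own z axis and vertical below 0.12 rad and horizontal distance between core_foot and housing_rim below 0.02 m and z of core_foot in the frame of housing_rim between 0.02 and 0.1 m and linear speed of core below 0.03 m/s and angular speed of core below 0.25 rad/s and contact force between core and the fingers above 1 N and contact force between core and housing below 0.2 N and contact force between core and bottle below 0.2 N and contact force between core and spare_ring below 0.2 N and contact force between core and driver below 0.2 N); the arm keeps its last pose, push and grip.
It fails at once if the red bottle is moved by more than 30 mm (distance of bottle from where it was at the start of the episode above 0.03 m).
It fails at once if the brass ring is moved by more than 30 mm (distance of spare_ring from where it was at the start of the episode above 0.03 m).
It fails at once if the screwdriver is moved by more than 30 mm (distance of driver from where it was at the start of the episode above 0.03 m).
It fails at once if the bottle is knocked over (angle between bottle's own z axis and vertical above 0.5 rad).
It fails at once if the core is dropped: it falls faster than 0.7 m/s out of the fingers (linear speed of core above 0.7 m/s and contact force between core and the fingers below 0.1 N).
It also fails if it takes over 64 s, if anything falls off the work surface, if the arm or the gripper's body presses on something with over 40 N, if the wrist force passes 120 N, or if a joint passes its speed limit or range.

## Robot

A 7-joint arm with a two-finger parallel gripper is mounted at the origin on the work surface. World frame = base frame: x ahead of the robot, y to its left, z up, the work surface at z = 0. Lengths are in mm, angles in rad, forces in N, time in s.
With the tool pointing down it reaches from about 400 to 900 mm from the base axis. Payload 5.5 kg.
Tool frame: the origin (TCP) lies at the very end of the fingers, on their centre line; the grasp point (between the pads) lies 19 mm behind it; x points along the fingers, z is the direction in which the jaws open and shut, and the axes are right-handed (so a half turn about x gives the same grasp; the last joint's range is limited). The gripper opens to 92 mm and grips with 3 to 60 N. Pads are 19 mm wide; open, the fingers measure 130 mm over their backs; the gripper's body (75 mm by 190 mm) begins 47 mm behind the grasp point.
Start: joints at [1.462, 0.501, -0.427, 1.55, 0.221, 1.138, -0.21], TCP at [236.173, -605.576, 226.729] pointing down, gripper open.
Joint ranges: [-2.88, 2.88], [-0.31, 2.03], [-1.54, 1.56], [0.2, 2.42], [-1.41, 4.55], [0.19, 2.02], [-2.57, 2.57]. Speed limits (rad/s): [2.57, 2.57, 3.14, 3.14, 3.14, 3.14, 3.14].

## Interface

Orientations are given as a unit quaternion [x, y, z, w].
In Python, from rig import * gives the robot as it stands.
- The arm moves only by the tool apply_moves, never from a script. Its argument "rows" is a list of rows, each a list of 7 numbers: the opening, from -1 (shut) to 1 (fully open), then the shift along the tool's x, y, z in mm, then the turn, a rotation vector about the tool's x, y, z in rad. A call has 1 to 5 rows; each row is the pose to reach, as a shift and turn from the pose measured when the call began, along the tool's axes at that moment; what a row does not reach only later rows make up. A row lasts 1/8 s, in which the tool goes at most 62.5 mm and 10.7 degrees, less where a joint would pass 70% of its speed; a pose out of reach is approached as far as the arm can. A call with a gripper value outside its range is refused whole. The fingers move at their own pace and stop on an object; "squeeze" is the grip in N (left out, the last holds). Time passes only in rows, so rows that repeat a pose let the fingers close. It gives the time, the measured TCP pose, the force and the opening at its end, in the units of the state.
- sense(): the state, without advancing time (a new reading comes with each control period).
- grab_frame(name): name is "side" or "top"; returns the picture (400x640x3 uint8, red, green, blue); there is no depth.
- camera_params(name): a dict with "K" (3x3 intrinsics, pixels), "D" ([k1, k2, p1, p2, k3] as OpenCV has them; the pictures are not rectified), "R" (3x3) and "t" (3): a world point X has camera coordinates R X + t. Camera axes: x right, y down, z forward; pixel columns grow to the right and rows downward; lengths in mm; the calibration is good to about 2 mm. A picture is of the moment at which its call begins. camera_params takes no time and is no camera call.
- job_done(): hands the job in, once; it reports no verdict.
The state is a dict: "time": time; "qpos": joint angles; "qvel": joint speeds; "joint_torque": joint torques, N m; "tcp_pos": TCP position; "tool_rot": TCP orientation; "wrist_force": force on the tool from outside, world axes, zero at the start; "wrist_torque": the same for the moment, N m; "opening": opening from 0.0 (shut) to 1.0 (fully open).
Only numpy, scipy, OpenCV 4.12 (cv2) and the standard library are available. Lean on these libraries where they do the work, as an engineer would, in place of code of your own. Each camera call takes 0.05 s, during which the arm holds its last target. There are 200 camera calls.

## Working session

There is one attempt and no reset: what is moved stays moved. The work goes in short steps, Python scripts to look and compute and a tool call to move; the robot and the scene stay as the last step left them, time stands still between calls to the robot, and variables do not carry over. Pictures are saved under pics/ and viewed, about 8 in all and at most 12, crops included, and the job is handed in when it is done.

Besides the shell and the picture viewer there is one more tool, called by a JSON object that holds its "name" and its "arguments". apply_moves: Moves the arm, as the interface text tells. Its arguments: {"type":"object","properties":{"rows":{"type":"array"},"squeeze":{"type":"number"}},"required":["rows"]}

```bash
ls; mkdir -p pics; python3 - <<'E'
from rig import *
import cv2
for n in("side","top"):
    cv2.imwrite(f"pics/{n}0.png",grab_frame(n)[:,:,::-1]); p=camera_params(n); print(n,p)
print(sense())
E
```

```text
pics
side {'K': array([[401.11311155,   0.        , 320.63458933],
       [  0.        , 401.11311155, 199.29352322],
       [  0.        ,   0.        ,   1.        ]]), 'D': array([-0.07072968,  0.        ,  0.        ,  0.        ,  0.        ]), 'R': array([[-0.99339889, -0.11409478, -0.01187547],
       [-0.06392367,  0.63656566, -0.76856875],
       [ 0.0952492 , -0.76273622, -0.63965698]]), 't': array([603.4782729 ,  91.59437896, 796.9285898 ])}
top {'K': array([[392.7231393 ,   0.        , 317.50409741],
       [  0.        , 392.7231393 , 199.65462301],
       [  0.        ,   0.        ,   1.        ]]), 'D': array([-0.09389519,  0.        ,  0.        ,  0.        ,  0.        ]), 'R': array([[ 0.0719378 , -0.99739919, -0.00445176],
       [-0.9731452 , -0.06920858, -0.21954179],
       [ 0.21866271,  0.02012556, -0.97559294]]), 't': array([ -4.29708051, 583.72844399, 739.69979229])}
{'time': 0.1, 'qpos': array([ 1.46217302,  0.50177058, -0.42680172,  1.5513423 ,  0.22076339,
        1.13830295, -0.21031154]), 'qvel': array([ 3.16597846e-05, -3.63139928e-03, -1.09262079e-03, -4.54673145e-03,
        9.19294101e-04, -1.48653502e-03,  3.25287443e-04]), 'joint_torque': array([-1.09350431e-02, -5.67869854e+01, -5.83835363e+00, -2.79913902e+01,
       -6.89771539e-02,  2.40872026e-02,  1.03470529e-05]), 'tcp_pos': array([ 235.89502712, -605.0009824 ,  225.77252617]), 'tool_rot': array([ 0.39934009,  0.5843078 , -0.398576  ,  0.58330871]), 'wrist_force': array([ 0.21166805, -0.66416572, -0.35509763]), 'wrist_torque': array([-0.05297371, -0.01879137,  0.01399396]), 'opening': 1.0010829831040526}
```

View pics/top0.png

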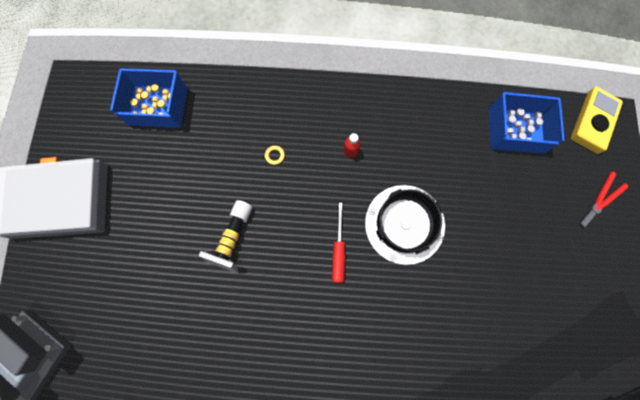

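View pics/side0.png

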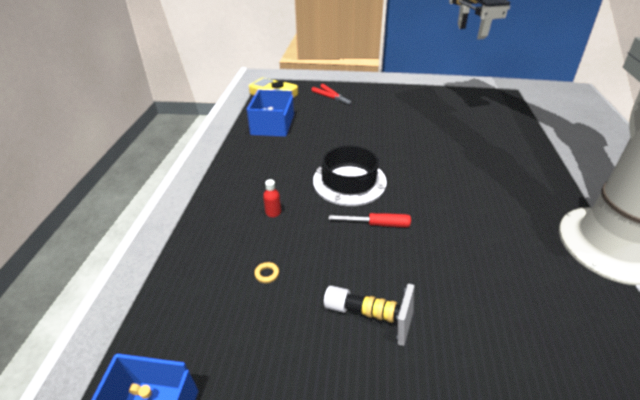

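Top view: the core lies with its foot at about (217,259) and cap at (241,210), the housing is near (405,225), the driver runs from (340,205) to (338,280), and the bottle is near (352,147). Side view: foot (406,314), cap (336,298), housing (350,170). I'll zoom in to pick feature points.

```bash
python3 - <<'E'
import cv2,numpy as np
a=cv2.imread("pics/top0.png")[190:280,185:265]; b=cv2.imread("pics/side0.png")[270:350,315:425]
a=cv2.resize(a,None,fx=5,fy=5,interpolation=cv2.INTER_CUBIC);b=cv2.resize(b,None,fx=3.6,fy=3.6,interpolation=cv2.INTER_CUBIC)
c=np.zeros((450,800,3),np.uint8);c[:450,:400]=a;c[:b.shape[0],400:400+b.shape[1]]=b[:,:400]
cv2.imwrite("pics/z0.png",c)
E
```

```text
(no output)
```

View pics/z0.png

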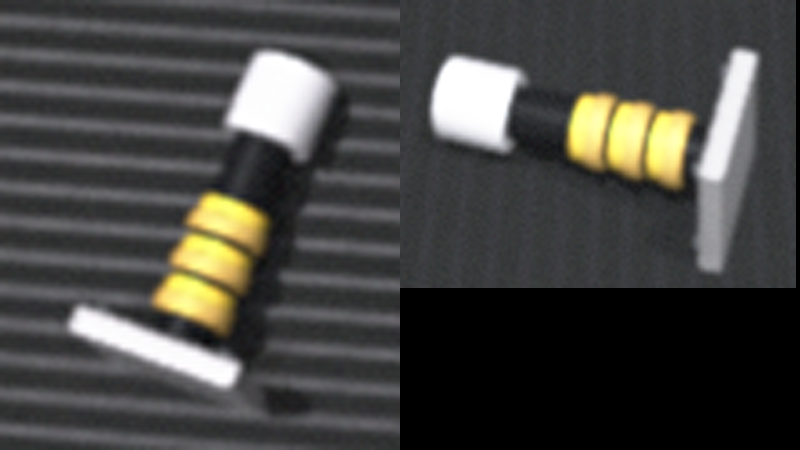

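```bash
cat >h.py <<'E'
from rig import *
import cv2,numpy as np
from scipy.optimize import least_squares
from scipy.spatial.transform import Rotation as Ro
P={n:camera_params(n) for n in("side","top")}
def proj(n,X):
    p=P[n];return cv2.projectPoints(np.atleast_2d(np.float64(X)),cv2.Rodrigues(p["R"])[0],p["t"],p["K"],p["D"])[0][:,0]
def toplane(n,uv,z):
    p=P[n];c=cv2.undistortPoints(np.float64(uv).reshape(-1,1,2),p["K"],p["D"])[:,0]
    d=np.c_[c,np.ones(len(c))]@p["R"];C=-p["R"].T@p["t"];return C+d*((z-C[2])/d[:,2])[:,None]
E
cat >fit.py <<'E'
from h import *
T=dict(top=[(( 1,1,10),(201,251)),((1,1,0),(198.6,256)),((-1,1,10),(233.4,262.4)),((-1,1,0),(231.4,267.6)),((0,0,106),(237.7,218)),((0,0,140),(244.2,204.2))],
 side=[((-1,1,10),(408.1,283.9)),((-1,1,0),(414.2,283.9)),((1,1,10),(397.8,319.4)),((1,1,0),(403.9,320)),((1,-1,10),(398.3,344.4)),((1,-1,0),(403.9,345)),((0,0,106),(346.9,301.1)),((0,0,140),(327.2,296.9))])
def core(q):
    x,y,yaw=q;t=np.arcsin(.122)
    a=np.array([np.cos(yaw)*np.cos(t),np.sin(yaw)*np.cos(t),-np.sin(t)]);l=np.array([-np.sin(yaw),np.cos(yaw),0]);u=np.cross(a,l)
    f=np.array([x,y,35*np.cos(t)]);return f,a,l,u
def res(q):
    f,a,l,u=core(q);r=[]
    for n in T:
        r+=[proj(n,[f+35*k[0]*l+35*k[1]*u+k[2]*a for k,_ in T[n]])-np.array([p for _,p in T[n]])]
    return np.concatenate(r).ravel()
s=least_squares(res,[450,180,-.3]);print(s.x,s.fun.reshape(-1,2).round(1))
f,a,l,u=core(s.x);print("foot",f,"axis",a,"grasp87",f+87*a)
for n,(c0,c1,r0,r1) in dict(top=(355,455,175,270),side=(305,395,140,210)).items():
    im=cv2.imread(f"pics/{n}0.png");m=np.zeros(im.shape[:2],np.uint8);m[r0:r1,c0:c1]=(im.min(2)>95)[r0:r1,c0:c1]*255
    k,_=cv2.findContours(m,0,1);k=max(k,key=lambda c:cv2.boundingRect(c)[2]);h=cv2.convexHull(k)[:,0]
    X=toplane(n,h,8)[:,:2];g=least_squares(lambda q:np.hypot(*(X-q[:2]).T)-q[2],[*X.mean(0),87],loss='soft_l1');print(n,"plate",g.x,len(X))
print(sense()["tool_rot"],Ro.from_quat(sense()["tool_rot"]).as_matrix().round(2))
E
python3 fit.py
```

```text
[ 4.37318671e+02  2.33633155e+02 -2.56620586e-01] [[-0.6  0. ]
 [-0.2 -0.4]
 [-0.8  0.2]
 [-0.7 -0.3]
 [-0.2  0.3]
 [-0.7 -0.1]
 [-0.4 -0.8]
 [-0.4  0.4]
 [ 0.  -1.5]
 [ 0.5 -0.6]
 [-0.4 -0.3]
 [ 0.2  0.6]
 [-0.3 -0.3]
 [ 0.8 -0.3]]
foot [437.31867113 233.63315523  34.73855351] axis [ 0.96002795 -0.2519173  -0.122     ] grasp87 [520.84110321 211.7163502   24.12455351]
top plate [ 555.37746573 -154.8181186    88.91668009] 37
side plate [ 556.10279525 -149.01435833   91.5034024 ] 27
[ 0.39934009  0.5843078  -0.398576    0.58330871] [[-0.    0.93  0.36]
 [ 0.    0.36 -0.93]
 [-1.    0.   -0.  ]]
```

```bash
cat >>h.py <<'E'
A=np.array([.9675,-.2530,0])  # horizontal core axis direction
def orient(ax,tilt,hd=A):
    """tool pointing down tilted by `tilt` deg: + = tip towards hd; jaws normal to hd"""
    t=np.radians(tilt);z0=np.array([0,0,1.]);l=np.cross(z0,hd)
    x=-np.cos(t)*z0+np.sin(t)*hd;zz=-l;return np.c_[x,np.cross(zz,x),zz]
def go(pos,Rt):
    s=sense();R=Ro.from_quat(s["tool_rot"]).as_matrix()
    print("t",round(s["time"],2),"tcp",s["tcp_pos"].round(1),"op",round(s["opening"],3),"F",s["wrist_force"].round(1),"q",s["qpos"].round(2))
    print("row",(R.T@(np.array(pos)-s["tcp_pos"])).round(1),Ro.from_matrix(R.T@Rt).as_rotvec().round(3))
E
python3 - <<'E'
from h import *
print(toplane("top",[(274,155),(352,155),(340,205),(338,280)],0).round(0)[:,:2])
go([470,-250,230],orient(0,0))
E
```

```text
[[694. 145.]
 [707. -32.]
 [589. -12.]
 [425. -17.]]
t 0.1 tcp [ 235.9 -605.   225.8] op 1.001 F [ 0.2 -0.7 -0.4] q [ 1.46  0.5  -0.43  1.55  0.22  1.14 -0.21]
row [  -3.8  347.1 -245.7] [ 0.628 -0.002  0.   ]
```

{"name": "apply_moves", "arguments": {"rows": [[1,-4,347,-246,0.63,0,0],[1,-4,347,-246,0.63,0,0],[1,-4,347,-246,0.63,0,0],[1,-4,347,-246,0.63,0,0],[1,-4,347,-246,0.63,0,0]]}}

```text
time: 0.72
tcp_pos: [408.1, -342.8, 229.2]
tool_rot: [0.561, 0.432, -0.56, 0.431]
wrist_force: [0.7, -0.3, 0.6]
opening: 0.999
```

```bash
python3 - <<'E'
from h import *
go([545,60,230],orient(0,0))
E
```

```text
t 0.72 tcp [ 408.1 -342.8  229.2] op 0.999 F [ 0.7 -0.3  0.6] q [ 1.02  0.29 -0.44  1.84  0.14  1.04 -1.31]
row [-3.000e-01  2.910e+01 -4.244e+02] [-0.003 -0.001  0.001]
```

```bash
sed -i 's/zz=-l;/zz=l;/' h.py; python3 - <<'E'
from h import *
go([545,60,230],orient(0,0))
E
```

```text
t 0.72 tcp [ 408.1 -342.8  229.2] op 0.999 F [ 0.7 -0.3  0.6] q [ 1.02  0.29 -0.44  1.84  0.14  1.04 -1.31]
row [-3.000e-01  2.910e+01 -4.244e+02] [3.138e+00 2.000e-03 2.000e-03]
```

{"name": "apply_moves", "arguments": {"rows": [[1,0,29,-280,-0.93,0,0],[1,0,29,-280,-0.93,0,0],[1,0,29,-280,-0.93,0,0],[1,0,29,-280,-0.93,0,0],[1,0,29,-280,-0.93,0,0]]}}

```text
time: 1.35
tcp_pos: [508.5, -75.4, 229.7]
tool_rot: [0.305, 0.639, -0.303, 0.638]
wrist_force: [-0.4, -0.3, 0.0]
opening: 1.0
```

```bash
python3 - <<'E'
from h import *
go([500,160,230],orient(0,0))
E
```

```text
t 1.35 tcp [508.5 -75.4 229.7] op 1.0 F [-0.4 -0.3  0. ] q [ 0.73  0.3  -0.75  1.88  0.23  1.05 -1.  ]
row [   0.3  141.7 -188.2] [-2.204  0.    -0.003]
```

{"name": "apply_moves", "arguments": {"rows": [[1,0,142,-188,-0.93,0,0],[1,0,142,-188,-0.93,0,0],[1,0,142,-188,-0.93,0,0],[1,0,142,-188,-0.93,0,0],[1,0,142,-188,-0.93,0,0]]}}

```text
time: 1.98
tcp_pos: [498.8, 166.0, 230.8]
tool_rot: [-0.017, 0.707, 0.021, 0.707]
wrist_force: [0.1, -1.0, -0.3]
opening: 0.999
```

```bash
python3 - <<'E'
from h import *
go([500,180,230],orient(0,0))
E
```

```text
t 1.98 tcp [498.8 166.  230.8] op 0.999 F [ 0.1 -1.  -0.3] q [ 0.44  0.4  -1.01  1.85  0.38  1.1  -0.65]
row [ 0.8 13.9  2. ] [-1.262  0.004 -0.005]
```

```bash
cat >>h.py <<'E'
def gp(g,tilt,back=0,hd=A):
    R=orient(0,tilt,hd);return np.array(g)+(19-back)*R[:,0],R
E
python3 - <<'E'
from h import *
go(*gp([520.8,211.7,27],-20,140))
E
```

```text
t 1.98 tcp [498.8 166.  230.8] op 0.999 F [ 0.1 -1.  -0.3] q [ 0.44  0.4  -1.01  1.85  0.38  1.1  -0.65]
row [90.2 31.4 63.8] [-1.248  0.224  0.297]
```

{"name": "apply_moves", "arguments": {"rows": [[1,50,31,64,-1.248,0.224,0.297],[1,50,31,64,-1.248,0.224,0.297],[1,50,31,64,-1.248,0.224,0.297],[1,50,31,64,-1.248,0.224,0.297],[1,50,31,64,-1.248,0.224,0.297]]}}

```text
time: 2.6
tcp_pos: [561.0, 200.0, 180.2]
tool_rot: [-0.247, 0.68, 0.393, 0.568]
wrist_force: [-0.4, 0.3, -0.4]
opening: 1.004
```

```bash
python3 - <<'E'
from h import *
go(*gp([520.8,211.7,27],-20,120))
E
```

```text
t 2.6 tcp [561.  200.  180.2] op 1.004 F [-0.4  0.3 -0.4] q [ 0.41  0.84 -1.13  1.55  0.53  1.35  0.18]
row [58.3 -7.8  1.2] [-0.359  0.063  0.083]
```

{"name": "apply_moves", "arguments": {"rows": [[1,58,-8,1,-0.359,0.063,0.083],[1,58,-8,1,-0.359,0.063,0.083],[1,58,-8,1,-0.359,0.063,0.083],[1,58,-8,1,-0.359,0.063,0.083]]}}

```text
time: 3.1
tcp_pos: [554.4, 203.2, 122.6]
tool_rot: [-0.328, 0.626, 0.522, 0.477]
wrist_force: [-0.3, -0.0, 0.3]
opening: 1.002
```

```bash
python3 - <<'E'
from h import *
go(*gp([520.8,211.7,27],-20,0))
s,t=grab_frame("side"),grab_frame("top")
a=cv2.resize(s[170:370,270:470],(400,400));b=cv2.resize(t[130:330,140:340],(400,400))
cv2.imwrite("pics/a1.png",np.hstack([a,b])[:,:,::-1])
E
```

```text
t 3.1 tcp [554.4 203.2 122.6] op 1.002 F [-0.3 -0.   0.3] q [ 0.38  1.   -1.14  1.5   0.62  1.41  0.49]
row [120.7  -0.   -0.5] [-0.003  0.002  0.001]
```

View pics/a1.png

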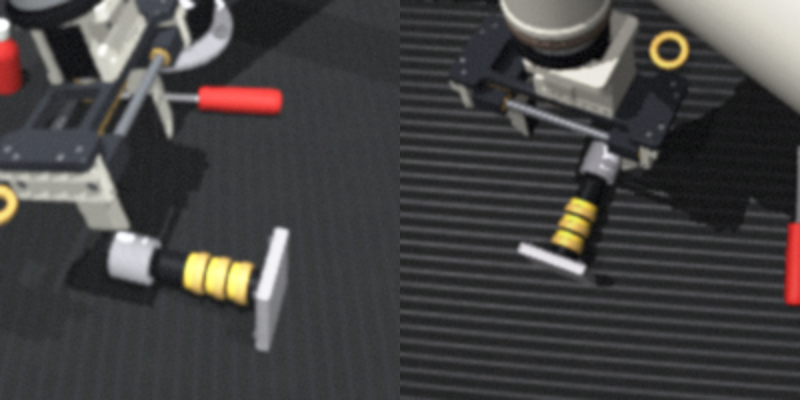

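The jaws straddle the column, in line with it, and both views agree. Descending.

{"name": "apply_moves", "arguments": {"rows": [[1,40,0,-0.5,0,0,0],[1,75,0,-0.5,0,0,0],[1,100,0,-0.5,0,0,0],[1,115,0,-0.5,0,0,0],[1,120,0,-0.5,0,0,0]]}}

```text
time: 3.82
tcp_pos: [515.0, 212.6, 10.4]
tool_rot: [-0.329, 0.626, 0.521, 0.478]
wrist_force: [-0.1, -0.4, 0.7]
opening: 1.0
```

```bash
python3 - <<'E'
from h import *
go(*gp([520.8,211.7,27],-20,0))
E
```

```text
t 3.83 tcp [515.  212.6  10.4] op 1.0 F [-0.1 -0.4  0.7] q [ 0.35  1.09 -1.06  1.64  0.71  1.21  0.43]
row [1.3 0.2 0.6] [-0.002  0.001  0.003]
```

{"name": "apply_moves", "arguments": {"rows": [[-1,0,0,0,0,0,0],[-1,0,0,0,0,0,0],[-1,0,0,0,0,0,0],[-1,0,0,0,0,0,0],[-1,0,0,0,0,0,0]], "squeeze": 45}}

```text
time: 4.45
tcp_pos: [515.1, 212.6, 10.4]
tool_rot: [-0.329, 0.626, 0.521, 0.478]
wrist_force: [0.4, 0.7, 0.1]
opening: 0.504
```

```bash
python3 - <<'E'
from h import *
g=np.array([520.8,211.7,27])
for d,z,t in((5,45,-12),(12,65,-4),(20,85,4),(28,100,12),(36,108,20)): go(*gp(g*[1,1,0]+A*d+[0,0,z],t))
E
```

```text
t 4.45 tcp [515.1 212.6  10.4] op 0.504 F [0.4 0.7 0.1] q [ 0.35  1.09 -1.06  1.64  0.71  1.21  0.43]
row [-17.3  -1.    0.6] [-0.003  0.001 -0.136]
t 4.45 tcp [515.1 212.6  10.4] op 0.504 F [0.4 0.7 0.1] q [ 0.35  1.09 -1.06  1.64  0.71  1.21  0.43]
row [-39.1  -3.4   0.6] [-0.003  0.    -0.276]
t 4.45 tcp [515.1 212.6  10.4] op 0.504 F [0.4 0.7 0.1] q [ 0.35  1.09 -1.06  1.64  0.71  1.21  0.43]
row [-61.5  -6.6   0.6] [-0.003  0.    -0.416]
t 4.45 tcp [515.1 212.6  10.4] op 0.504 F [0.4 0.7 0.1] q [ 0.35  1.09 -1.06  1.64  0.71  1.21  0.43]
row [-79.6 -11.4   0.7] [-0.003  0.    -0.555]
t 4.45 tcp [515.1 212.6  10.4] op 0.504 F [0.4 0.7 0.1] q [ 0.35  1.09 -1.06  1.64  0.71  1.21  0.43]
row [-91.3 -18.4   0.7] [-0.003 -0.    -0.695]
```

{"name": "apply_moves", "arguments": {"rows": [[-1,0,0,0,0,0,0],[-1,0,0,0,0,0,0],[-1,0,0,0,0,0,0],[-1,0,0,0,0,0,0],[-1,0,0,0,0,0,0]]}}

```text
time: 5.08
tcp_pos: [515.0, 212.6, 10.4]
tool_rot: [-0.329, 0.626, 0.521, 0.478]
wrist_force: [1.0, 0.3, 0.5]
opening: 0.271
```

{"name": "apply_moves", "arguments": {"rows": [[-1,-6,0,0.5,0,0,-0.03],[-1,-17,-1,0.6,0,0,-0.1],[-1,-28,-2,0.6,0,0,-0.18],[-1,-39,-3.4,0.6,0,0,-0.26],[-1,-50,-5,0.6,0,0,-0.34]]}}

```text
time: 5.7
tcp_pos: [535.9, 207.3, 56.0]
tool_rot: [-0.431, 0.561, 0.432, 0.559]
wrist_force: [0.9, 0.6, -4.3]
opening: 0.271
```

```bash
python3 - <<'E'
from h import *
g=np.array([520.8,211.7,27])
for d,z,t in((20,85,4),(35,105,16),(50,110,27)): go(*gp(g*[1,1,0]+A*d+[0,0,z],t))
E
```

```text
t 5.7 tcp [535.9 207.3  56. ] op 0.271 F [ 0.9  0.6 -4.3] q [ 0.34  0.85 -1.06  1.85  0.89  1.01  0.21]
row [-10.   -5.6   0.4] [-0.002 -0.001 -0.072]
t 5.7 tcp [535.9 207.3  56. ] op 0.271 F [ 0.9  0.6 -4.3] q [ 0.34  0.85 -1.06  1.85  0.89  1.01  0.21]
row [-30.8 -24.5   0.5] [-0.002 -0.001 -0.282]
t 5.7 tcp [535.9 207.3  56. ] op 0.271 F [ 0.9  0.6 -4.3] q [ 0.34  0.85 -1.06  1.85  0.89  1.01  0.21]
row [-37.1 -42.8   0.5] [-0.002 -0.001 -0.474]
```

{"name": "apply_moves", "arguments": {"rows": [[-1,-10,-6,0.4,0,0,-0.07],[-1,-20,-15,0.5,0,0,-0.17],[-1,-31,-24.5,0.5,0,0,-0.28],[-1,-34,-34,0.5,0,0,-0.38],[-1,-37,-43,0.5,0,0,-0.474]]}}

```text
time: 6.32
tcp_pos: [576.7, 196.8, 93.3]
tool_rot: [-0.551, 0.443, 0.288, 0.646]
wrist_force: [0.5, -0.7, -5.3]
opening: 0.271
```

```bash
python3 - <<'E'
from h import *
g=np.array([520.8,211.7,27])
for d,z,t in((62,110,40),(75,110,52),(80,110,63)): go(*gp(g*[1,1,0]+A*d+[0,0,z],t))
s,t=grab_frame("side"),grab_frame("top")
a=cv2.resize(s[170:370,270:470],(400,400));b=cv2.resize(t[130:330,140:340],(400,400))
cv2.imwrite("pics/a2.png",np.hstack([a,b])[:,:,::-1])
E
```

```text
t 6.33 tcp [576.7 196.8  93.3] op 0.271 F [ 0.5 -0.7 -5.3] q [ 0.14  0.61 -0.88  2.08  1.36  0.82 -0.34]
row [  5.5 -15.5   0.3] [-0.001 -0.001 -0.224]
t 6.33 tcp [576.7 196.8  93.3] op 0.271 F [ 0.5 -0.7 -5.3] q [ 0.14  0.61 -0.88  2.08  1.36  0.82 -0.34]
row [ 10.2 -30.9   0.3] [-0.    -0.001 -0.433]
t 6.33 tcp [576.7 196.8  93.3] op 0.271 F [ 0.5 -0.7 -5.3] q [ 0.14  0.61 -0.88  2.08  1.36  0.82 -0.34]
row [ 10.6 -38.5   0.3] [-0.    -0.001 -0.625]
```

View pics/a2.png

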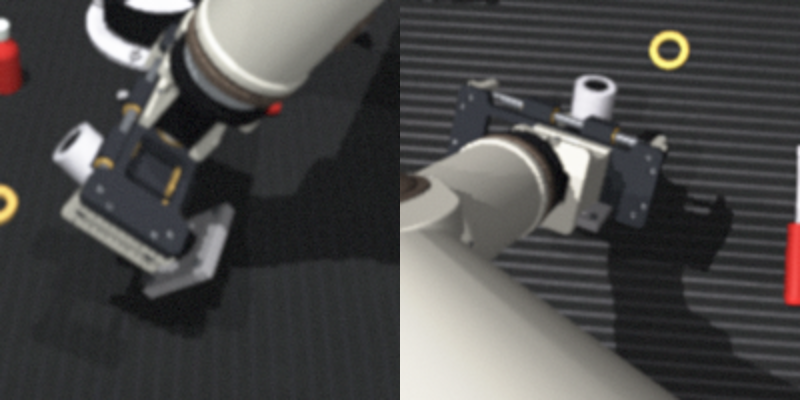

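The core is held at about 45° and is turning with the gripper. Carrying on.

{"name": "apply_moves", "arguments": {"rows": [[-1,3,-8,0.3,0,0,-0.11],[-1,5.5,-15.5,0.3,0,0,-0.22],[-1,8,-23,0.3,0,0,-0.33],[-1,10,-31,0.3,0,0,-0.433],[-1,10,-31,0.3,0,0,-0.433]]}}

```text
time: 7.05
tcp_pos: [604.0, 190.1, 94.7]
tool_rot: [-0.635, 0.317, 0.148, 0.689]
wrist_force: [-0.8, -0.5, -5.9]
opening: 0.27
```

```bash
python3 - <<'E'
from h import *
g=np.array([520.8,211.7,27])
for d,z,t in((80,108,63),(80,95,63)): go(*gp(g*[1,1,0]+A*d+[0,0,z],t))
E
```

```text
t 7.05 tcp [604.  190.1  94.7] op 0.27 F [-0.8 -0.5 -5.9] q [-0.13  0.71 -0.7   2.24  1.94  1.13 -0.99]
row [  5.6 -10.5  -0.2] [ 0.007  0.    -0.202]
t 7.05 tcp [604.  190.1  94.7] op 0.27 F [-0.8 -0.5 -5.9] q [-0.13  0.71 -0.7   2.24  1.94  1.13 -0.99]
row [13.7 -0.3 -0.1] [ 0.007  0.    -0.202]
```

```bash
python3 - <<'E'
from h import *
g=np.array([520.8,211.7,27])
for d,z,t in((90,109,57),(102,108,63),(102,97,63)): go(*gp(g*[1,1,0]+A*d+[0,0,z],t))
E
```

```text
t 7.05 tcp [604.  190.1  94.7] op 0.27 F [-0.8 -0.5 -5.9] q [-0.13  0.71 -0.7   2.24  1.94  1.13 -0.99]
row [ 13.1 -15.5  -0.2] [ 0.007 -0.    -0.098]
t 7.05 tcp [604.  190.1  94.7] op 0.27 F [-0.8 -0.5 -5.9] q [-0.13  0.71 -0.7   2.24  1.94  1.13 -0.99]
row [ 22.8 -24.2  -0.3] [ 0.007  0.    -0.202]
t 7.05 tcp [604.  190.1  94.7] op 0.27 F [-0.8 -0.5 -5.9] q [-0.13  0.71 -0.7   2.24  1.94  1.13 -0.99]
row [ 29.7 -15.6  -0.2] [ 0.007  0.    -0.202]
```

{"name": "apply_moves", "arguments": {"rows": [[-1,6,-8,0,0,0,-0.05],[-1,13,-15.5,-0.2,0.007,0,-0.1],[-1,18,-20,-0.2,0.007,0,-0.15],[-1,23,-24,-0.3,0.007,0,-0.202],[-1,23,-24,-0.3,0.007,0,-0.202]]}}

```text
time: 7.68
tcp_pos: [635.6, 180.8, 97.5]
tool_rot: [-0.661, 0.254, 0.077, 0.702]
wrist_force: [-0.4, -0.8, -5.0]
opening: 0.269
```

```bash
python3 - <<'E'
from h import *
g=np.array([520.8,211.7,27])
for d,z,t in((102,96,63),(102,88,63)): go(*gp(g*[1,1,0]+A*d+[0,0,z],t))
s,t=grab_frame("side"),grab_frame("top")
cv2.imwrite("pics/s3.png",s[:,:,::-1]);cv2.imwrite("pics/t3.png",t[:,:,::-1])
a=cv2.resize(s[150:350,200:400],(400,400));b=cv2.resize(t[100:300,140:340],(400,400))
cv2.imwrite("pics/a3.png",np.hstack([a,b])[:,:,::-1])
E
```

```text
t 7.67 tcp [635.6 180.8  97.5] op 0.269 F [-0.4 -0.8 -5. ] q [-0.22  0.83 -0.61  2.23  2.12  1.35 -1.15]
row [4.7 9.  0.9] [ 0.001 -0.003 -0.005]
t 7.67 tcp [635.6 180.8  97.5] op 0.269 F [-0.4 -0.8 -5. ] q [-0.22  0.83 -0.61  2.23  2.12  1.35 -1.15]
row [ 8.4 16.1  0.9] [ 0.001 -0.003 -0.005]
```

View pics/a3.png

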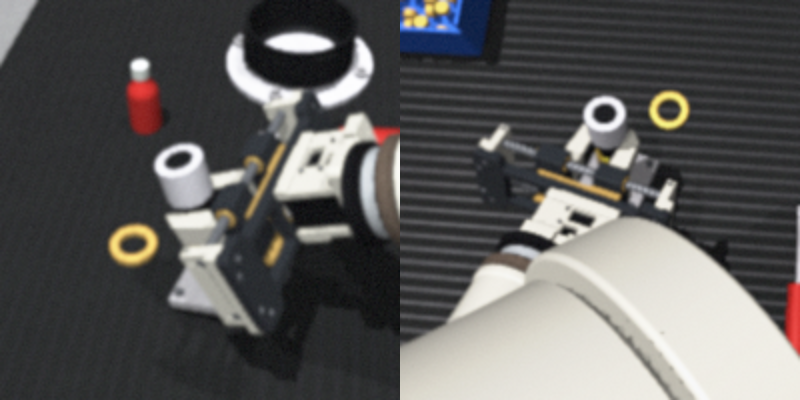

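Nearly upright, and clear of the brass ring. Lowering until the foot touches.

{"name": "apply_moves", "arguments": {"rows": [[-1,2.5,4.5,0.9,0,0,0],[-1,4.7,9,0.9,0,0,0],[-1,6,11.5,0.9,0,0,0],[-1,7,13.5,0.9,0,0,0],[-1,7,13.5,0.9,0,0,0]]}}

```text
time: 8.4
tcp_pos: [636.5, 182.1, 84.2]
tool_rot: [-0.661, 0.252, 0.076, 0.703]
wrist_force: [-1.0, -0.9, -0.7]
opening: 0.271
```

```bash
python3 - <<'E'
from h import *
g=np.array([520.8,211.7,27])
for d,z,t in((102,86,63),(102,84,63)): go(*gp(g*[1,1,0]+A*d+[0,0,z],t))
E
```

```text
t 8.4 tcp [636.5 182.1  84.2] op 0.271 F [-1.  -0.9 -0.7] q [-0.23  0.86 -0.59  2.22  2.14  1.37 -1.17]
row [ 2.7  6.3 -0.6] [-0.    -0.001 -0.002]
t 8.4 tcp [636.5 182.1  84.2] op 0.271 F [-1.  -0.9 -0.7] q [-0.23  0.86 -0.59  2.22  2.14  1.37 -1.17]
row [ 3.6  8.1 -0.6] [-0.    -0.001 -0.002]
```

Wrist load went from −5 N to about 0, so the foot is on the bench. Letting go.

{"name": "apply_moves", "arguments": {"rows": [[-0.1,0.5,1,0,0,0,0],[-0.1,0.5,1,0,0,0,0],[-0.1,0.5,1,0,0,0,0],[-0.1,0.5,1,0,0,0,0],[-0.1,0.5,1,0,0,0,0]]}}

```text
time: 9.02
tcp_pos: [636.6, 182.2, 83.3]
tool_rot: [-0.661, 0.252, 0.076, 0.703]
wrist_force: [-0.2, -0.1, -0.5]
opening: 0.445
```

{"name": "apply_moves", "arguments": {"rows": [[-0.1,0,0,0,0,0,0],[-0.1,0,0,0,0,0,0],[-0.1,0,0,0,0,0,0],[-0.1,0,0,0,0,0,0],[-0.1,0,0,0,0,0,0]]}}

```text
time: 9.65
tcp_pos: [636.6, 182.1, 83.3]
tool_rot: [-0.661, 0.252, 0.076, 0.703]
wrist_force: [-0.1, -0.6, 0.3]
opening: 0.449
```

```bash
python3 - <<'E'
from h import *
go(*gp([0,0,0],63))
s,t=grab_frame("side"),grab_frame("top")
cv2.imwrite("pics/s4.png",s[:,:,::-1]);cv2.imwrite("pics/t4.png",t[:,:,::-1])
a=cv2.resize(s[190:330,240:380],(400,400));b=cv2.resize(t[120:260,190:330],(400,400))
cv2.imwrite("pics/a4.png",np.hstack([a,b])[:,:,::-1])
for n in P: print(n, proj(n,[[619,187,140]]))
E
```

```text
t 9.65 tcp [636.6 182.1  83.3] op 0.449 F [-0.1 -0.6  0.3] q [-0.23  0.86 -0.59  2.22  2.15  1.37 -1.17]
row [-450.   333.3 -338. ] [-0.    -0.001 -0.001]
side [[298.51062667 240.06930197]]
top [[240.11273097 166.82024863]]
```

View pics/a4.png

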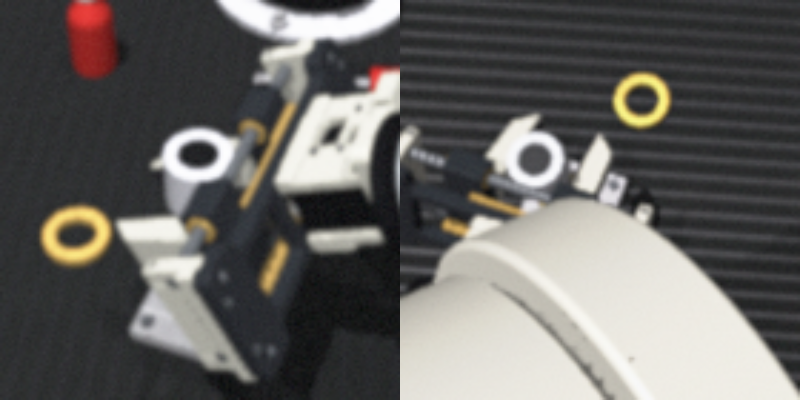

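```bash
python3 - <<'E'
from h import *
print(toplane("side",[(309.3,243.2)],140).round(1),toplane("top",[(237.4,176)],140).round(1))
def r(X):return np.r_[proj("side",X)[0]-[309.3,243.2],proj("top",X)[0]-[237.4,176]]
s=least_squares(r,[619,187,140]);print(s.x,s.fun)
s=sense();print(s["tcp_pos"]-19*Ro.from_quat(s["tool_rot"]).as_matrix()[:,0])
im=cv2.imread("pics/s4.png")[270:330,270:350];cv2.imwrite("pics/z4.png",cv2.resize(im,None,fx=8,fy=8,interpolation=cv2.INTER_CUBIC))
E
```

```text
[[601.4 191.9 140. ]] [[600.6 190.  140. ]]
[601.42555483 190.40525007 138.31463793] [ 0.13316953  0.04293527  0.02721629 -0.16881435]
[620.28816811 186.40252154  91.94087357]
```

View pics/z4.png

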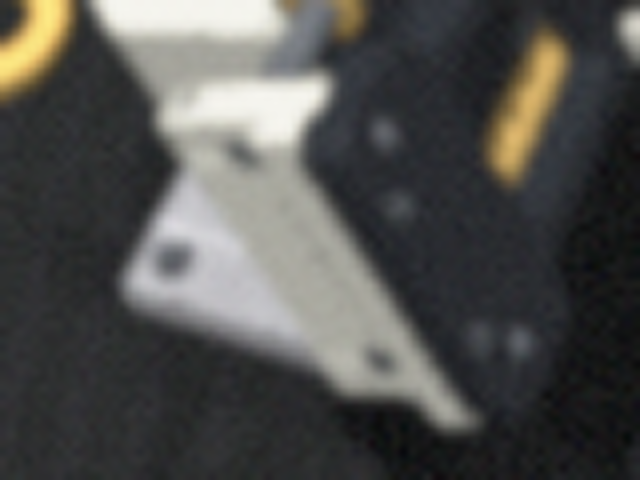

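```bash
python3 - <<'E'
from h import *
for z in(0,10): print(toplane("side",[(285.4,304.6),(308.5,315)],z).round(1))
c=np.array([601,190.4,0]);l=np.array([.253,.9675,0])
for z in(0,10):print(proj("side",[c+35*A+35*l+[0,0,z],c-35*A+35*l+[0,0,z],c+35*A-35*l+[0,0,z]]).round(1))
E
```

```text
[[645.4 210.4   0. ]
 [602.3 227.1   0. ]]
[[643.4 217.3  10. ]
 [601.  233.8  10. ]]
[[285.8 307.1]
 [323.4 319.4]
 [301.7 277.6]]
[[285.4 303.7]
 [323.4 316. ]
 [301.5 274.1]]
```

Both views put the cap centre at (601,190,138), and the foot corner fits an upright core there. The core is standing, but about 19 mm deeper in the jaws than intended, so the cap may be close to the palm. I'll open wider and back off to centre it.

```bash
python3 - <<'E'
from h import *
go(*gp([601,190.4,90],63))
E
```

```text
t 9.75 tcp [636.6 182.1  83.3] op 0.451 F [-0.2 -0.5  0.4] q [-0.23  0.86 -0.59  2.22  2.15  1.37 -1.17]
row [-16.6  10.7  -1. ] [-0.    -0.001 -0.001]
```

{"name": "apply_moves", "arguments": {"rows": [[0.4,-2,0,0,0,0,0],[0.4,-2,0,0,0,0,0],[0.4,-2,0,0,0,0,0],[0.4,-2,0,0,0,0,0]]}}

```text
time: 10.25
tcp_pos: [634.9, 182.6, 84.2]
tool_rot: [-0.661, 0.252, 0.076, 0.703]
wrist_force: [0.0, -0.3, -0.4]
opening: 0.703
```

```bash
python3 - <<'E'
from h import *
go(*gp([601,190.4,90],63))
E
```

```text
t 10.25 tcp [634.9 182.6  84.2] op 0.703 F [ 0.  -0.3 -0.4] q [-0.23  0.86 -0.59  2.22  2.14  1.37 -1.17]
row [-14.6  10.6  -1.1] [-0.    -0.001 -0.001]
```

{"name": "apply_moves", "arguments": {"rows": [[0.4,-5,3.5,-0.5,0,0,0],[0.4,-10,7,-1,0,0,0],[0.4,-15,10.5,-1,0,0,0],[0.4,-15,10.5,-1,0,0,0],[0.4,-15,10.5,-1,0,0,0]]}}

```text
time: 10.88
tcp_pos: [617.2, 186.3, 81.7]
tool_rot: [-0.661, 0.252, 0.076, 0.703]
wrist_force: [0.4, 0.8, 0.4]
opening: 0.699
```

{"name": "apply_moves", "arguments": {"rows": [[0.4,0,0,0,0,0,0],[0.4,0,0,0,0,0,0],[0.4,0,0,0,0,0,0],[0.4,0,0,0,0,0,0],[0.4,0,0,0,0,0,0]]}}

```text
time: 11.5
tcp_pos: [617.2, 186.3, 81.7]
tool_rot: [-0.661, 0.252, 0.076, 0.703]
wrist_force: [-0.0, -1.3, 0.1]
opening: 0.7
```

```bash
python3 - <<'E'
from h import *
go(*gp([601,190.4,90],63))
s,t=grab_frame("side"),grab_frame("top")
cv2.imwrite("pics/s5.png",s[:,:,::-1]);cv2.imwrite("pics/t5.png",t[:,:,::-1])
a=cv2.resize(s[190:330,240:380],(400,400));b=cv2.resize(t[120:260,190:330],(400,400))
cv2.imwrite("pics/a5.png",np.hstack([a,b])[:,:,::-1])
E
```

```text
t 11.5 tcp [617.2 186.3  81.7] op 0.7 F [-0.  -1.3  0.1] q [-0.25  0.87 -0.61  2.25  2.12  1.41 -1.2 ]
row [ 0.4  0.2 -0.1] [-0.    -0.001 -0.001]
```

View pics/a5.png

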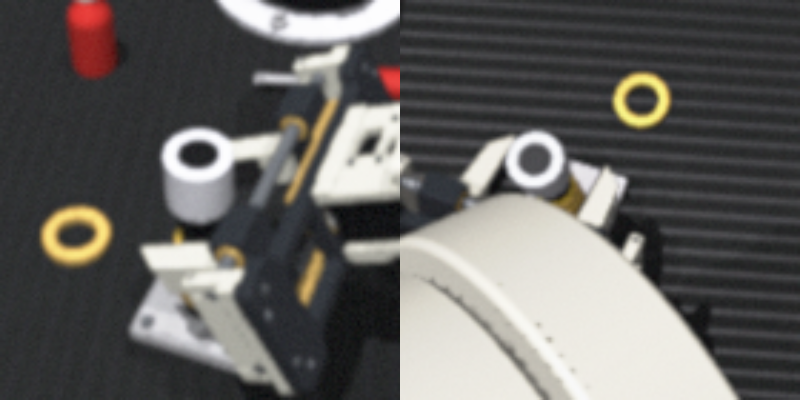

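The core hasn't moved. It stands free with a finger on each side of the column. Regrasping.

{"name": "apply_moves", "arguments": {"rows": [[-1,0,0,0,0,0,0],[-1,0,0,0,0,0,0],[-1,0,0,0,0,0,0],[-1,0,0,0,0,0,0],[-1,0,0,0,0,0,0]], "squeeze": 45}}

```text
time: 12.22
tcp_pos: [617.1, 186.8, 81.5]
tool_rot: [-0.661, 0.252, 0.076, 0.703]
wrist_force: [0.1, 1.2, -0.1]
opening: 0.273
```

{"name": "apply_moves", "arguments": {"rows": [[-1,0,0,0,0,0,0],[-1,0,0,0,0,0,0],[-1,0,0,0,0,0,0],[-1,0,0,0,0,0,0]]}}

```text
time: 12.72
tcp_pos: [617.1, 186.8, 81.5]
tool_rot: [-0.661, 0.252, 0.076, 0.703]
wrist_force: [0.7, 0.9, -0.1]
opening: 0.277
```

```bash
python3 - <<'E'
from h import *
go(*gp([601,190.4,120],63))
go(*gp([601,190.4,220],63))
E
```

```text
t 12.72 tcp [617.1 186.8  81.5] op 0.277 F [ 0.7  0.9 -0.1] q [-0.25  0.87 -0.61  2.25  2.12  1.4  -1.2 ]
row [-13.2 -26.7  -0.6] [-0.    -0.    -0.002]
t 12.72 tcp [617.1 186.8  81.5] op 0.277 F [ 0.7  0.9 -0.1] q [-0.25  0.87 -0.61  2.25  2.12  1.4  -1.2 ]
row [ -58.8 -115.8   -0.6] [-0.    -0.    -0.002]
```

{"name": "apply_moves", "arguments": {"rows": [[-1,-2,-4,0,0,0,0],[-1,-7,-13,0,0,0,0],[-1,-13,-26,0,0,0,0],[-1,-22,-44,0,0,0,0],[-1,-31,-62,0,0,0,0]]}}

```text
time: 13.35
tcp_pos: [617.5, 186.5, 152.2]
tool_rot: [-0.661, 0.252, 0.076, 0.703]
wrist_force: [0.1, 0.8, -4.8]
opening: 0.27
```

```bash
python3 - <<'E'
from h import *
go(*gp([601,190.4,215],63))
E
```

```text
t 13.35 tcp [617.5 186.5 152.2] op 0.27 F [ 0.1  0.8 -4.8] q [-0.2   0.69 -0.67  2.27  2.02  1.32 -1.09]
row [-24.7 -48.2  -0.4] [-0.    -0.    -0.002]
```

```bash
cat >>h.py <<'E'
def H(d):return np.array([np.cos(np.radians(d)),np.sin(np.radians(d)),0])
E
python3 - <<'E'
from h import *
go(*gp([601,190.4,220],63))
go(*gp([620,90,218],63,0,H(-24)))
go(*gp([620,-10,218],63,0,H(-34)))
E
```

```text
t 13.35 tcp [617.5 186.5 152.2] op 0.27 F [ 0.1  0.8 -4.8] q [-0.2   0.69 -0.67  2.27  2.02  1.32 -1.09]
row [-27.  -52.7  -0.4] [-0.    -0.    -0.002]
t 13.35 tcp [617.5 186.5 152.2] op 0.27 F [ 0.1  0.8 -4.8] q [-0.2   0.69 -0.67  2.27  2.02  1.32 -1.09]
row [ 12.7 -70.8 -95.5] [ 0.074  0.145 -0.002]
t 13.35 tcp [617.5 186.5 152.2] op 0.27 F [ 0.1  0.8 -4.8] q [-0.2   0.69 -0.67  2.27  2.02  1.32 -1.09]
row [  34.6  -82.  -195. ] [ 0.153  0.3   -0.002]
```

{"name": "apply_moves", "arguments": {"rows": [[-1,-12,-25,0,0,0,0],[-1,-24,-48,-4,0,0,0],[-1,-15,-56,-24,0.018,0.035,0],[-1,-5,-61,-48,0.035,0.07,0],[-1,4,-66,-72,0.055,0.107,0]]}}

```text
time: 13.98
tcp_pos: [631.6, 104.9, 207.7]
tool_rot: [-0.644, 0.294, 0.033, 0.706]
wrist_force: [-0.3, -0.4, -6.0]
opening: 0.272
```

```bash
python3 - <<'E'
from h import *
go(*gp([620,0,218],63,0,H(-33)))
E
```

```text
t 13.97 tcp [631.6 104.9 207.7] op 0.272 F [-0.3 -0.4 -6. ] q [-0.07  0.53 -0.68  2.28  1.91  1.21 -1.  ]
row [  39.3  -21.9 -105. ] [ 0.09   0.172 -0.003]
```

{"name": "apply_moves", "arguments": {"rows": [[-1,8,-4,-21,0.018,0.034,0],[-1,16,-8,-42,0.036,0.069,0],[-1,24,-13,-63,0.054,0.103,0],[-1,32,-18,-84,0.072,0.138,0],[-1,39,-22,-105,0.09,0.172,0]]}}

```text
time: 14.6
tcp_pos: [634.1, -10.6, 209.8]
tool_rot: [-0.611, 0.355, -0.037, 0.706]
wrist_force: [0.4, 0.1, -5.1]
opening: 0.274
```

```bash
python3 - <<'E'
from h import *
go(*gp([585,-90,212],63,0,H(-43)))
E
```

```text
t 14.6 tcp [634.1 -10.6 209.8] op 0.274 F [ 0.4  0.1 -5.1] q [ 0.04  0.5  -0.61  2.28  1.88  1.19 -1.02]
row [ 19.8  -3.  -96.3] [ 0.078  0.154 -0.003]
```

{"name": "apply_moves", "arguments": {"rows": [[-1,4,-1,-19,0.016,0.031,0],[-1,8,-1,-38,0.032,0.062,0],[-1,12,-2,-58,0.047,0.093,0],[-1,16,-2,-77,0.062,0.124,0],[-1,20,-3,-96,0.078,0.154,0]]}}

```text
time: 15.22
tcp_pos: [597.2, -102.4, 203.1]
tool_rot: [-0.578, 0.407, -0.098, 0.7]
wrist_force: [-0.8, -0.1, -5.5]
opening: 0.274
```

```bash
python3 - <<'E'
from h import *
go(*gp([556,-152,208],63,0,H(-50)))
E
```

```text
t 15.22 tcp [ 597.2 -102.4  203.1] op 0.274 F [-0.8 -0.1 -5.5] q [ 0.11  0.49 -0.57  2.33  1.84  1.21 -1.08]
row [ 20.1  -6.  -66.4] [ 0.055  0.107 -0.003]
```

```bash
python3 - <<'E'
from h import *
go(*gp([556,-152,208],63,0,H(-62)))
E
```

```text
t 15.22 tcp [ 597.2 -102.4  203.1] op 0.274 F [-0.8 -0.1 -5.5] q [ 0.11  0.49 -0.57  2.33  1.84  1.21 -1.08]
row [ 19.4  -5.7 -69.9] [ 0.151  0.293 -0.003]
```

{"name": "apply_moves", "arguments": {"rows": [[-1,4,-1,-14,0.03,0.059,0],[-1,8,-2,-28,0.06,0.117,0],[-1,12,-3,-42,0.09,0.176,0],[-1,16,-5,-56,0.12,0.234,0],[-1,19.5,-6,-70,0.151,0.293,0]]}}

```text
time: 15.85
tcp_pos: [563.7, -167.9, 199.7]
tool_rot: [-0.503, 0.497, -0.213, 0.674]
wrist_force: [0.0, -0.1, -5.4]
opening: 0.268
```

{"name": "apply_moves", "arguments": {"rows": [[-1,0,0,0,0,0,0],[-1,0,0,0,0,0,0],[-1,0,0,0,0,0,0]]}}

```text
time: 16.23
tcp_pos: [563.7, -167.6, 199.7]
tool_rot: [-0.503, 0.497, -0.212, 0.675]
wrist_force: [0.0, 0.5, -5.6]
opening: 0.273
```

```bash
python3 - <<'E'
from h import *
go(*gp([556,-152,208],63,0,H(-62)))
s,t=grab_frame("side"),grab_frame("top")
cv2.imwrite("pics/s6.png",s[:,:,::-1]);cv2.imwrite("pics/t6.png",t[:,:,::-1])
a=cv2.resize(s[70:210,280:420],(560,560),interpolation=2);b=cv2.resize(t[150:290,340:400],(240,560),interpolation=2)
cv2.imwrite("pics/a6.png",np.hstack([a,b])[:,:,::-1])
E
```

```text
t 16.23 tcp [ 563.7 -167.6  199.7] op 0.273 F [ 0.   0.5 -5.6] q [ 0.11  0.54 -0.53  2.22  1.59  1.33 -1.08]
row [-0.2  0.5  0.5] [-0.001 -0.001 -0.003]
```

View pics/a6.png

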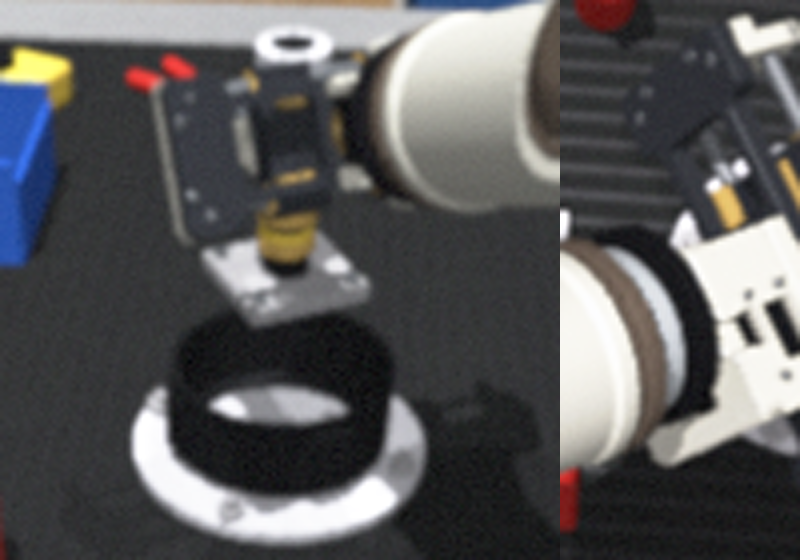

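```bash
python3 - <<'E'
from h import *
a,l=H(-62),H(28)
obs=np.array([[203,252],[258,318],[368,285],[292,46]])/4+[280,70]  # top-face corners, cap top
def mod(q):
    R=Ro.from_rotvec([q[3],q[4],0]).as_matrix()
    X=[35*(i*a+j*l)+[0,0,10] for i,j in((-1,1),(1,1),(1,-1),(-1,-1))]+[np.array([0,0,140.])]
    return np.array([q[:3]+R@x for x in X])
p=proj("side",mod([556,-152,118,0,0]));print(p.round(1));print(obs)
for o in((0,1,2),):
  import itertools
  best=min(itertools.permutations(range(4),3),key=lambda o:np.linalg.norm(p[list(o)]-obs[:3]))
ix=list(best)+[4]
s=least_squares(lambda q:np.r_[(proj("side",mod(q))[ix]-obs).ravel()],[556,-152,118,0,0]);print(best,s.x.round(3),s.fun.round(1))
# housing: rim outer circle vs first pictures (extreme columns of black rim)
for n in("side","top"):
    t=np.linspace(0,2*np.pi,200)
    for z,r in((65,65),(8,87)):
        e=proj(n,np.c_[555.7+r*np.cos(t),-152+r*np.sin(t),0*t+z]);print(n,z,e.min(0).round(1),e.max(0).round(1))
im=cv2.imread("pics/top0.png")[180:270,355:455];sd=cv2.imread("pics/side0.png")[135:215,305:395]
cv2.imwrite("pics/z6.png",np.hstack([cv2.resize(im,(400,360),interpolation=2),cv2.resize(sd,(400,360),interpolation=2)]))
E
```

```text
[[342.9 147.5]
 [330.2 132. ]
 [358.4 126. ]
 [372.4 140.9]
 [353.2  80.4]]
[[330.75 133.  ]
 [344.5  149.5 ]
 [372.   141.25]
 [353.    81.5 ]]
(1, 0, 3) [ 5.54352e+02 -1.51201e+02  1.16478e+02 -2.00000e-02  1.50000e-02] [ 0.1 -0.  -1.  -0.7  1.   0.3 -0.2  0.4]
side 65 [321.9 144.9] [378.4 176.8]
side 8 [313.  159.3] [385.8 203.3]
top 65 [377.6 188. ] [440.9 250.9]
top 8 [363.7 184.7] [443.  263.7]
```

View pics/z6.png

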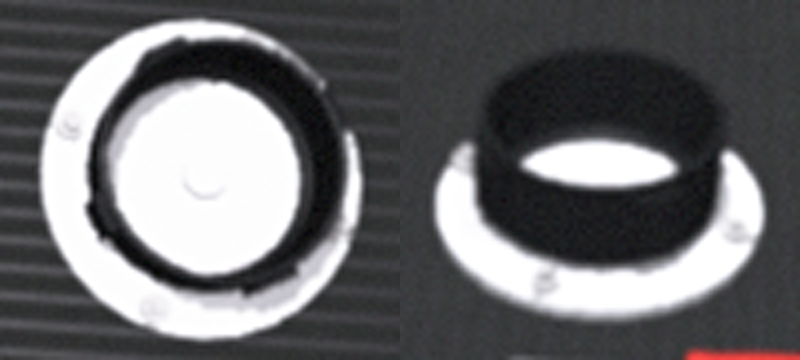

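The fit gives the core's foot at (554,−151,116), with a tilt of about 0.025 rad. The housing axis is near (555,−153). So the core is centred to a few mm and about 51 mm above the rim. Handing in.

```bash
python3 -c "
from rig import *
s=sense();print(s['time'],s['opening'],s['wrist_force'],abs(s['qvel']).max());print(job_done())"
```

```text
16.325 0.2712939103166606 [-0.66070118  0.27914582 -6.11248203] 0.004594058497250624
the job is handed in; nothing more can be done
None
```

I stood the core upright on its foot and let go of it. I then took hold of it again, carried it over the housing and handed in at about 16.3 s with it held still there. The hand-in reports no verdict, so these are my own last checks:

- **Standing and released:** the fingers were open and backed off for over 0.6 s. In both camera views the core stayed put, upright at about (601, 190) mm.
- **Final hold:** the foot is at about (554, −151) mm, within about 3 mm of the housing axis. Its underside is about 51 mm above the rim and the core leans about 0.025 rad. This comes from the side camera and the arm's own position reading, because the arm hid the core from the top camera.
- **Grip:** it carries about 5.5–6 N, the core's weight, and the arm was practically still at hand-in.
- **Bottle, ring and screwdriver:** I saw no sign that any of them moved, but I did not re-measure their positions at the end.

**Disagreements:**
- The two views put the housing centre up to 6 mm apart, so I used a point in between, well inside the 20 mm limit.
- At release the core turned out to be about 19 mm deeper in the jaws than planned. I backed the gripper off to centre it before grasping again.

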